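# Turn the mirrored receiver boards round in the rack

### The arm

A 6-joint arm with a two-finger parallel gripper is mounted at the origin on the work surface. World frame = base frame: x ahead of the robot, y to its left, z up, the work surface at z = 0. Lengths are in m, angles in rad, forces in N, time in s.
With the tool pointing down it reaches from about 0.25 to 0.725 m from the base axis. Payload 4 kg.
Tool frame: the origin (TCP) lies midway between the tips of the shut fingers; the grasp point (between the pads) lies 19 mm behind it; z points along the fingers, y is the line along which they close (so a half turn about z gives the same grasp; the last joint's range is limited). The gripper opens to 85 mm and grips with 20 to 120 N. Pads are 22 mm wide; open, the fingers measure 114 mm over their backs; the gripper's body (76 mm by 85 mm) begins 54 mm behind the grasp point. The pads swing forward as they close: fully open they stand 13 mm farther back than shut.
Start: joints at [1.29, 0.241, 0.005, 1.335, 0, 1.571], TCP at [0.139, 0.48, 0.231] pointing down, gripper open.
Joint ranges: [-2.72, 2.72], [-1.05, 1.87], [-1.09, 1.28], [-1.99, 2.15], [-1.42, 1.44], [-3.14, 3.14]. Speed limits (rad/s): [2.79, 2.79, 3.14, 3.14, 3.14, 3.14].

### API

Orientations are given as a unit quaternion [x, y, z, w].
In Python, from workcell import bot gives the robot as it stands. The module is installed in compiled form; this text tells all that it offers.
- The arm moves only by the tool jog_arm, never from a script. Its argument "deltas" is a list of rows, each an object with "fingers": the opening, from 0 (shut) to 1 (fully open); "delta_pos": the shift along the tool's x, y, z normalised to -1 to 1, where 1 is 300 mm, a list of three; "yaw": the turn about the tool's z normalised to -1 to 1, where 1 is pi/4 rad. A call has 1 to 12 rows; each row is the pose to reach, as a shift and turn from the pose commanded when the call began, along the tool's axes at that moment; what a row does not reach only later rows make up. A row lasts 1/10 s, in which the tool goes at most 50 mm and 8.59 degrees, less where a joint would pass 70% of its speed; a pose out of reach is approached as far as the arm can. A call with a number of a shift or a turn outside -1 to 1 is refused whole. A call with a gripper value outside its range is refused whole. The fingers move at their own pace and stop on an object; the grip force is fixed at half the most. Time passes only in rows, so rows that repeat a pose let the fingers close. It gives the time, the measured TCP pose, the force, the opening and the grip force at its end, in the units of the state.
- bot.get_obs(): the state, without advancing time (a new reading comes with each control period).
- bot.camera(name): name is "side" or "top" or "wrist"; returns a dict with "image" (384x512x3 uint8, red, green, blue), "range_z" (384x512 float32, m along the optical axis (not along the pixel's ray), 0 where there is no reading), "fx", "fy", "cx", "cy" (pixels), "distortion" ([k1, k2, p1, p2, k3] as OpenCV has them; the pictures are not rectified), "rvec" (rotation vector, rad) and "tvec" (3), from world to camera coordinates, as OpenCV has them. Camera axes: x right, y down, z forward; pixel columns grow to the right and rows downward; lengths in m; the calibration is good to about 2 mm. A picture is of the moment at which its call begins.
- bot.job_done(): hands the job in; it is judged then, once.
The state is a dict: "clock": time; "joint_pos": joint angles; "joint_vel": joint speeds; "tau": joint torques, N m; "eef_pos": TCP position; "tool_rot": TCP orientation; "ft_force": force on the tool from outside, world axes, zero at the start; "ft_torque": the same for the moment, N m; "grip_width": finger opening in m; "grasp_force": force on a finger pad.
Only numpy, scipy, OpenCV 4.12 (cv2) and the standard library are available. Lean on these libraries where they do the work, as an engineer would, in place of code of your own. Each camera call takes 0.05 s, during which the arm holds its last target. There are 200 camera calls.

### The job

Four identical L-shaped receiver boards stand in the slotted rack, but two of them are in mirrored: seen from the soldering iron holder beside the rack, a right one reads as a letter L with its tuner can and parts towards you, a mirrored one as a reversed L with its bare solder side towards you. Lift out only the two mirrored boards, turn each one round and lower it gently, fully home, into the very slot it came from and in line with the others, so that all four face the iron holder. Leave the two right boards and the other things on the counter where they are.

Things in the scene. Friction and masses are not known exactly. Their poses are not given: they have to be found in the camera images.
- board_a_mid (a point): one of four identical green L-shaped boards on edge in the rack, their slots shuffled. Sheet 140 long, 3 thick; 60 high, but its tall arm (x -10 to +70) 100 high. Point: mid-plane of the sheet, half-way along, 50 above the lower edge. z up, x towards the tall-arm end, +y out of the component side, -y out of the bare solder side. All mm. 0.13 kg. Leans up to 0.12 rad in its slot
- board_b_mid (a point): second board, same shape, point and axes. Where to grip (all boards): on the tall arm's component side sits a steel tuner can, x 0 to +56 from the point, z 0 to +44, y +1.5 to +15.5 mm. Can and sheet together are 17 mm thick in y; their common centre is at x +28, y +7, z +22 mm
- board_c_mid (a point): third board, same shape, point and axes. All boards: two brass aerial sockets, 10 mm thick, stand on the can up to z +60 mm, at x +14 and +42, y +8.5 mm. Other parts stand at most 16 mm off the component side, none on the solder side
- board_d_mid (a point): fourth board, same shape, point and axes. A half turn about the vertical through this point puts a board the other way round in the same slot. A lifted board is clear of all the others once its lower edge is 120 mm above the counter
- rack: fixed aluminium rack. Origin on the counter under its centre; x along the slots, y across. Base 150 x 285 x 6 mm; boards stand on it, 6 mm up, lengthwise centred to 4 mm, at y -120, -40, +40, +120. 13 slots 20 mm apart, nine empty, open-ended, in two toothed rails at x -48 and +48, 12 thick, 52 high; slots 7 mm wide up to z 40, flaring to 17 at the top
- iron_holder: loose chrome soldering iron holder: base 125 x 70 x 14 mm with a sponge and a slanting wire coil, about 120 mm high; origin under the centre of the base, on the counter. It stands beside the rack in the rack's y direction, on its left or right from start to start
- remote_shell: loose sky-blue empty remote control shell, 180 x 48 x 18 mm, lying flat on the side of the rack where the iron holder is not; origin under its centre. Bystander.
- mount_nut: loose bronze hexagonal antenna mount nut, 55 mm across flats, 24 mm high, lying on the counter near a far corner of the rack; origin under its centre. Bystander.
- display_window: loose smoked acrylic display window, 160 x 50 x 4 mm, lying on the counter near a far corner of the rack; origin under its centre. Bystander.
Things that resemble listed ones, but are neither listed nor needed, are in the scene too. Leave any purple or red look-alike of the part that bears board_c_mid alone.

How it is judged:
By the outcome, as a careful person would: the job done as asked, in the order asked, and still so for the second after the job is handed in, with the robot touching nothing.
It also fails if it takes over 72 s, if anything falls off the work surface, if the arm or the gripper's body presses on something with over 40 N, if the wrist force passes 120 N, or if a joint passes its speed limit or range.

## Working session

There is one attempt and no reset: what is moved stays moved. The work goes in short steps, Python scripts to look and compute and a tool call to move; the robot and the scene stay as the last step left them, time stands still between calls to the robot, and variables do not carry over. Pictures are saved under pics/ and viewed, at most 10 in all, crops included, and the job is handed in when it is done.

Besides the shell and the picture viewer there is one more tool, called after "Emit:" in YAML: its name, and indented under it one key for each argument. jog_arm: Moves the arm, as the interface text tells. Scaled input: -1 to 1 covers 300 mm each way for a shift and pi/4 rad each way for a turn. Its arguments: {"type":"object","properties":{"deltas":{"type":"array","items":{"type":"object","properties":{"fingers":{"type":"number"},"delta_pos":{"type":"array","items":{"type":"number"}},"yaw":{"type":"number"}}}}},"required":["deltas"]}

```bash
mkdir -p pics; cat > h.py <<'E'
import numpy as np,cv2,pickle
from workcell import bot
def shot(n,tag):
    c=bot.camera(n); pickle.dump(c,open(f'{tag}.pkl','wb')); cv2.imwrite(f'pics/{tag}.png',cv2.resize(c['image'][:,:,::-1],None,fx=1.5,fy=1.5)); return c
def cloud(c):
    z=c['range_z']; v,u=np.mgrid[0:384,0:512]
    K=np.array([[c['fx'],0,c['cx']],[0,c['fy'],c['cy']],[0,0,1.]])
    p=cv2.undistortPoints(np.stack([u,v],-1).reshape(-1,1,2).astype(float),K,np.array(c['distortion'],float)).reshape(384,512,2)
    P=np.dstack([p*z[...,None],z]); R=cv2.Rodrigues(np.array(c['rvec'],float))[0]
    W=(P-np.array(c['tvec']).ravel())@R; W[z==0]=np.nan; return W
E
python3 - <<'E'
from h import *
for n in('top','side'):
    c=shot(n,n+'0'); W=cloud(c); R=cv2.Rodrigues(np.array(c['rvec'],float))[0]
    print(n,-R.T@np.array(c['tvec']).ravel(),np.nanmedian(W[...,2]))
o=bot.get_obs();print(o['eef_pos'],o['tool_rot'],o['clock'],o['grip_width'])
E
```

```text
top [0.47226882 0.00190075 1.06391342] 0.0009238607160510859
side [ 0.02714803 -0.59016262  0.6578823 ] 0.0008407172124145184
[0.13843437 0.47991146 0.23053418] [ 1.39938674e-01  9.90159771e-01 -8.86705080e-04 -9.98475920e-05] 0.1 0.08610549072900311
```

View pics/top0.png

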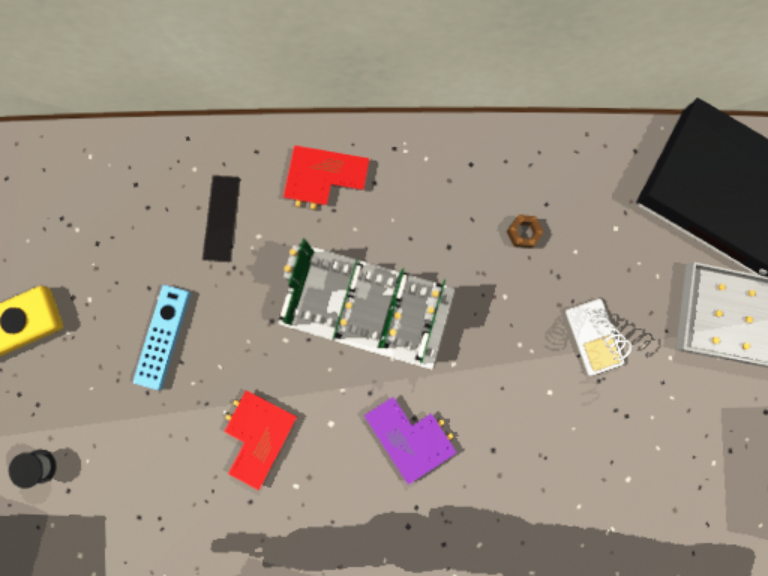

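View pics/side0.png

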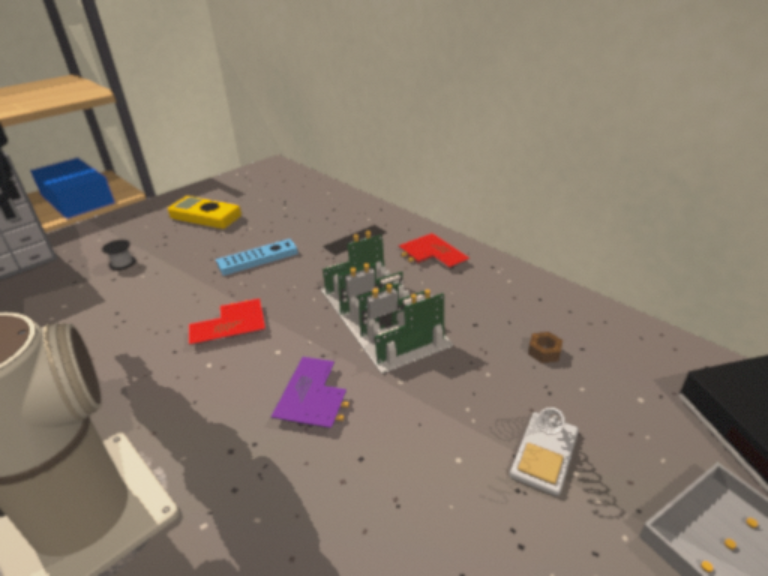

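The holder is on the right (−y). The two middle boards show cans facing it, with the tall arm near the robot. The end boards, at about (300,280) and (437,320) in the top view, show bare green to the side camera, so they are the mirrored ones. Next I'll measure.

```bash
python3 - <<'E'
from h import *
c=pickle.load(open('top0.pkl','rb'));W=cloud(c)
im=c['image'];cv2.imwrite('pics/crop.png',cv2.resize(im[150:255,170:320][:,:,::-1],None,fx=5,fy=5,interpolation=cv2.INTER_CUBIC))
# base/rails: rack mask
s=pickle.load(open('side0.pkl','rb'));V=cloud(s)
Z=W[...,2];m=np.zeros(Z.shape,bool);m[150:255,170:320]=1
base=m&(Z>.003)&(Z<.012)
A=np.vstack([W[m],V.reshape(-1,3)]);
box=(A[:,0]>.3)&(A[:,0]<.65)&(abs(A[:,1])<.35)
rk=W[m&(Z>.004)]
r=cv2.minAreaRect(rk[:,:2].astype(np.float32));print('rack+all rect',r)
b=W[base];print(len(b),cv2.minAreaRect(b[:,:2].astype(np.float32)))
rl=W[m&(Z>.046)&(Z<.056)];print(len(rl),cv2.minAreaRect(rl[:,:2].astype(np.float32)))
t=W[m&(Z>.07)];print(t[:,2].max())
for px in [(300,252),(305,245),(290,265),(433,295),(440,290)]:
    u,v=int(px[0]/1.5),int(px[1]/1.5);print(px,W[v,u].round(3))
E
```

```text
rack+all rect ((0.5896830558776855, 0.0144747793674469), (0.4036979377269745, 0.2815253436565399), 89.40606689453125)
5301 ((0.5898743867874146, 0.013247877359390259), (0.4076749384403229, 0.2819491922855377), 89.31040954589844)
475 ((0.5825512409210205, 0.01526409387588501), (0.2687563896179199, 0.13567572832107544), 73.23539733886719)
0.12062867043293168
(300, 252) [0.662 0.12  0.104]
(305, 245) [0.678 0.115 0.087]
(290, 265) [0.642 0.138 0.102]
(433, 295) [ 0.589 -0.093  0.116]
(440, 290) [ 0.597 -0.107  0.103]
```

View pics/crop.png

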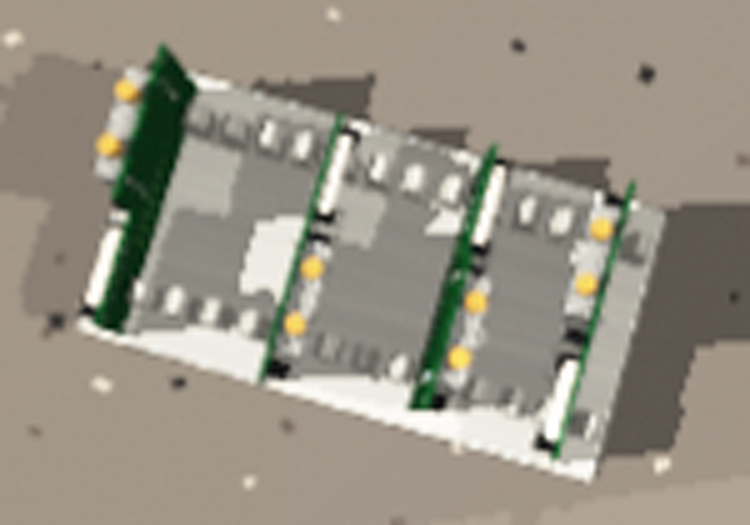

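The crop confirms it. The end boards have their cans on the left, away from the holder (yellow sockets at crop (118,118) and (594,255)). The base edges are clear: corners (80,325), (595,478), (665,208).

```bash
cat >> h.py <<'E'
def ray(c,u,v,z):
    K=np.array([[c['fx'],0,c['cx']],[0,c['fy'],c['cy']],[0,0,1.]])
    p=cv2.undistortPoints(np.array([[[u,v]]],float),K,np.array(c['distortion'],float)).ravel()
    R=cv2.Rodrigues(np.array(c['rvec'],float))[0];o=-R.T@np.array(c['tvec']).ravel();d=R.T@np.array([*p,1]);return (o+d*(z-o[2])/d[2])
def cr(c,x,y,z): return ray(c,170+(x+.5)/5-.5,150+(y+.5)/5-.5,z)
E
python3 - <<'E'
from h import *
c=pickle.load(open('top0.pkl','rb'));W=cloud(c)
BL,BR,TR=[cr(c,*p,.006)[:2] for p in((80,325),(595,478),(665,208))]
T0=cr(c,198,76,.006)[:2]
print('corners',BL,BR,TR,'len',np.linalg.norm(BL-BR),np.linalg.norm(BR-TR))
ey=(BL-BR)/np.linalg.norm(BL-BR);e2=(T0-TR)/np.linalg.norm(T0-TR);print(np.degrees(np.arctan2(ey[1],ey[0])),np.degrees(np.arctan2(e2[1],e2[0])),np.degrees(np.arctan2(*(BR-TR)))) 
C=(BL+TR)/2;print('centre',C)
h=np.arctan2(*(ey+e2)[::-1]);ey=np.array([np.cos(h),np.sin(h)]);ex=np.array([ey[1],-ey[0]])
def rk(p):d=np.array(p)[:2]-C;return np.array([d@ex,d@ey])*1000
print('ex',ex,'ey',ey,h)
# cloud in rack frame from both cams
for n in('top0','side0'):
    V=cloud(pickle.load(open(n+'.pkl','rb'))).reshape(-1,3);V=V[np.isfinite(V[:,0])]
    X=np.c_[(V[:,:2]-C)@ex,(V[:,:2]-C)@ey,V[:,2]]*1000
    s=(abs(X[:,0])<90)&(abs(X[:,1])<160);X=X[s]
    for y in(-120,-40,40,120):
        q=X[(abs(X[:,1]-y)<28)]
        t=q[(q[:,2]>95)];sgn=q[(q[:,2]>60)]
        print(n,y,len(t),'top x',np.percentile(t[:,0],[2,50,98]).round(1) if len(t) else '', 'y',np.percentile(t[:,1],[2,50,98]).round(1) if len(t) else '', 'zmax',q[:,2].max().round(1))
        for zl in(60,75,90):
            k=q[(q[:,2]>zl)&(q[:,2]<zl+15)]
            if len(k)>5: print('   z',zl,len(k),'x',np.percentile(k[:,0],[3,97]).round(1),'y',np.percentile(k[:,1],[3,50,97]).round(1))
# sockets (crop px), z=.116
for p in((127,90),(108,145),(313,268),(295,323),(477,302),(460,357),(602,229),(587,285)): print('sock',p,rk(cr(c,*p,.116)).round(1))
# sheet top edges: tall end & other
for p,z in(((163,45),.106),((117,195),.106),((338,118),.066),((300,235),.106),((266,378),.106),((492,148),.066),((415,405),.106),((632,185),.106),((600,320),.106),((557,455),.066)): print('edge',p,rk(cr(c,*p,z)).round(1))
E
```

```text
corners [0.55511767 0.17046653] [ 0.47093171 -0.10247032] [ 0.61465152 -0.14356387] len 0.2856252774378147 0.14947930151968272
72.8578928080635 73.39048346060913 -74.04327241335085
centre [0.58488459 0.01345133]
ex [ 0.95693622 -0.29029824] ey [0.29029824 0.95693622] 1.2762578457919382
top0 -120 174 top x [-10.2  22.2  56. ] y [-114.9 -107.3  -98.8] zmax 119.2
   z 60 91 x [-68.2  59.6] y [-117.8 -112.4 -104.2]
   z 90 107 x [-4.8 50.3] y [-114.6 -106.2  -98.7]
top0 -40 184 top x [-65.8 -29.6   2.2] y [-61.4 -52.1 -44.7] zmax 119.1
   z 60 96 x [-64.7  62.4] y [-54.  -46.3 -41.9]
   z 75 23 x [-69.    3.7] y [-55.5 -43.6 -42. ]
   z 90 121 x [-56.1  -1.5] y [-61.4 -52.7 -44.4]
top0 40 175 top x [-69.  -35.7  -4.9] y [18.4 27.  34.6] zmax 120.6
   z 60 87 x [-72.3  58.5] y [25.2 32.8 37.4]
   z 90 114 x [-62.3  -8.5] y [18.4 25.9 33.9]
top0 120 191 top x [-10.9  23.3  62.3] y [124.5 131.  140.9] zmax 119.5
   z 60 128 x [-67.7  59.1] y [121.6 123.6 132.9]
   z 75 55 x [-13.8  60.3] y [122.2 123.7 135. ]
   z 90 132 x [-8.7 60.8] y [124.1 131.1 140.9]
side0 -120 164 top x [-12.3  23.3 
[... 701 characters left out ...]
 115.1
   z 60 145 x [-66.6  63. ] y [117.5 121.  125.6]
   z 75 101 x [-13.2  63.3] y [119.  122.2 125.7]
   z 90 114 x [-12.   63.6] y [120.3 123.3 133.8]
sock (127, 90) [ 38.2 134.6]
sock (108, 145) [  9.8 135.4]
sock (313, 268) [-19.8  23.2]
sock (295, 323) [-47.5  23.9]
sock (477, 302) [-13.5 -56.8]
sock (460, 357) [-41.1 -56.2]
sock (602, 229) [  37.2 -104.9]
sock (587, 285) [   9.1 -105.2]
edge (163, 45) [ 66.1 126.2]
edge (117, 195) [-11.4 125.7]
edge (338, 118) [61.9 36.4]
edge (300, 235) [-5.2 34.5]
edge (266, 378) [-76.2  30.4]
edge (492, 148) [ 69.  -43.2]
edge (415, 405) [-68.6 -42. ]
edge (632, 185) [  63.6 -113.9]
edge (600, 320) [  -4.4 -116.5]
edge (557, 455) [ -71.3 -117. ]
```

Emit:
jog_arm:
  deltas:
    - {"delta_pos": [-0.97,-0.33,0],"yaw": 0.018,"fingers": 0.5}
    - {"delta_pos": [-0.97,-0.33,0],"yaw": 0.018,"fingers": 0.5}
    - {"delta_pos": [-0.97,-0.33,0],"yaw": 0.018,"fingers": 0.5}
    - {"delta_pos": [-0.97,-0.33,0],"yaw": 0.018,"fingers": 0.5}
    - {"delta_pos": [-0.97,-0.33,0],"yaw": 0.018,"fingers": 0.5}
    - {"delta_pos": [-0.97,-0.33,0],"yaw": 0.018,"fingers": 0.5}
    - {"delta_pos": [-0.97,-0.33,0],"yaw": 0.018,"fingers": 0.5}
    - {"delta_pos": [-0.97,-0.33,0],"yaw": 0.018,"fingers": 0.5}

```text
clock: 0.9
eef_pos: [0.3916, 0.3034, 0.2307]
tool_rot: [0.149, 0.989, -0.0, -0.001]
ft_force: [-0.8, 0.6, -0.3]
grip_width: 0.0423
grasp_force: 0.0
```

```bash
cat >> h.py <<'E'
C=np.array([.58488,.01345]);ex=np.array([.95694,-.2903]);ey=np.array([.2903,.95694]);H=1.27626
from scipy.spatial.transform import Rotation as Ro
def goto(x,y,z,turned=False):
    """units to reach rack-frame mm (x,y), world z m, tool y along rack +y (or -y if turned)"""
    o=bot.get_obs();R=Ro.from_quat(o['tool_rot']).as_matrix();p=np.array(o['eef_pos'])
    t=np.array([*(C+ex*x/1000+ey*y/1000),z]);d=R.T@(t-p)/.3
    hd=np.arctan2(R[1,1],R[0,1]);dy=-(H+(np.pi if turned else 0)-hd);dy=(dy+np.pi)%(2*np.pi)-np.pi
    r=(p[:2]-C);print('t',round(o['clock'],2),'rack',(r@ex*1e3).round(1),(r@ey*1e3).round(1),'z',p[2].round(4),'hd-H deg',np.degrees(hd-H).round(2),'tilt',R[:,2].round(3),'q6',np.round(o['joint_pos'][5],3),'q1',np.round(o['joint_pos'][0],3),'w',round(o['grip_width'],4),'gf',o['grasp_force'],'F',np.round(o['ft_force'],1))
    print('delta',d.round(4),'yaw',(dy/(np.pi/4)).round(4))
E
python3 -c "
from h import *
goto(24,126.3,.231)"
```

```text
t 0.9 rack -269.1 221.3 z 0.2307 hd-H deg -0.24 tilt [-0.001 -0.001 -1.   ] q6 0.958 q1 0.659 w 0.0423 gf 0.0 F [-0.8  0.6 -0.3]
delta [-0.9784 -0.3127 -0.0018] yaw -0.0053
```

Emit:
jog_arm:
  deltas:
    - {"delta_pos": [-0.978,-0.313,0],"yaw": -0.005,"fingers": 0.53}
    - {"delta_pos": [-0.978,-0.313,0],"yaw": -0.005,"fingers": 0.53}
    - {"delta_pos": [-0.978,-0.313,0],"yaw": -0.005,"fingers": 0.53}
    - {"delta_pos": [-0.978,-0.313,0],"yaw": -0.005,"fingers": 0.53}
    - {"delta_pos": [-0.978,-0.313,0],"yaw": -0.005,"fingers": 0.53}
    - {"delta_pos": [-0.978,-0.313,0],"yaw": -0.005,"fingers": 0.53}
    - {"delta_pos": [-0.978,-0.313,0],"yaw": -0.005,"fingers": 0.53}
    - {"delta_pos": [-0.978,-0.313,0],"yaw": -0.005,"fingers": 0.53}
    - {"delta_pos": [-0.978,-0.313,0],"yaw": -0.005,"fingers": 0.53}
    - {"delta_pos": [-0.978,-0.313,0],"yaw": -0.005,"fingers": 0.53}

```text
clock: 1.9
eef_pos: [0.6427, 0.1317, 0.2318]
tool_rot: [0.144, 0.99, 0.0, -0.0]
ft_force: [0.1, -0.2, 1.6]
grip_width: 0.0452
grasp_force: 0.0
```

```bash
python3 -c "
from h import *
goto(24,126.3,.062)
c=shot('wrist','w1')
X=cloud(c);k=np.dstack([(X[...,:2]-C)@ex*1e3,(X[...,:2]-C)@ey*1e3,X[...,2]*1e3])
q=k.reshape(-1,3);q=q[np.isfinite(q[:,0])]
for z0,z1 in((108,125),(98,108),(47,56),(56,70)):
  t=q[(q[:,2]>z0)&(q[:,2]<z1)&(abs(q[:,1]-120)<35)]
  if len(t):print(z0,len(t),np.percentile(t[:,0],[2,50,98]).round(1),np.percentile(t[:,1],[2,50,98]).round(1))
"
```

```text
t 1.9 rack 21.0 129.9 z 0.2318 hd-H deg 0.37 tilt [-0.  0. -1.] q6 0.49 q1 0.202 w 0.0452 gf 0.0 F [ 0.1 -0.2  1.6]
delta [-0.01   -0.0122  0.5661] yaw 0.0083
108 270 [ 4.2 13.4 40.4] [131.4 135.9 140.4]
98 1133 [-12.4  21.6  59.5] [125.4 130.6 141.7]
47 691 [-70.4 -29.   50.5] [ 86.7 112.5 136. ]
56 831 [-71.8 -42.   16.3] [121.2 126.5 135.1]
```

View pics/w1.png

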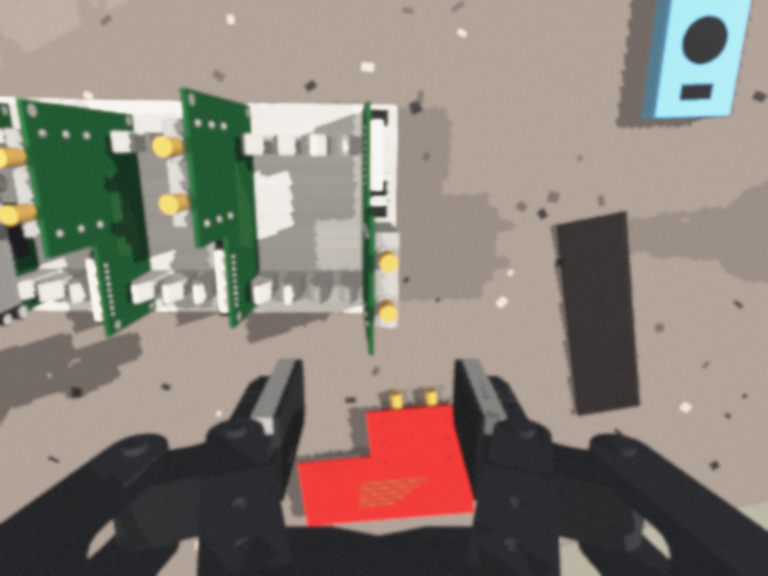

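The wrist view shows board A below the gripper, with its sockets at (388,262) and (388,313) on the outer side. The depth data agrees with the top camera, so I'll descend.

Emit:
jog_arm:
  deltas:
    - {"delta_pos": [-0.01,-0.012,0.1],"yaw": 0.008,"fingers": 0.53}
    - {"delta_pos": [-0.01,-0.012,0.2],"yaw": 0.008,"fingers": 0.53}
    - {"delta_pos": [-0.01,-0.012,0.3],"yaw": 0.008,"fingers": 0.53}
    - {"delta_pos": [-0.01,-0.012,0.4],"yaw": 0.008,"fingers": 0.53}
    - {"delta_pos": [-0.01,-0.012,0.48],"yaw": 0.008,"fingers": 0.53}
    - {"delta_pos": [-0.01,-0.012,0.54],"yaw": 0.008,"fingers": 0.53}
    - {"delta_pos": [-0.01,-0.012,0.566],"yaw": 0.008,"fingers": 0.53}
    - {"delta_pos": [-0.01,-0.012,0.566],"yaw": 0.008,"fingers": 0.53}
    - {"delta_pos": [-0.01,-0.012,0.566],"yaw": 0.008,"fingers": 0.53}
    - {"delta_pos": [-0.01,-0.012,0.566],"yaw": 0.008,"fingers": 0.53}

```text
clock: 2.95
eef_pos: [0.647, 0.1257, 0.0634]
tool_rot: [0.148, 0.989, 0.001, 0.001]
ft_force: [0.5, -0.5, 0.6]
grip_width: 0.0452
grasp_force: 0.0
```

```bash
python3 -c "
from h import *
goto(24,126.3,.062)"
```

```text
t 2.95 rack 26.9 125.5 z 0.0634 hd-H deg -0.14 tilt [ 0.003  0.001 -1.   ] q6 0.489 q1 0.192 w 0.0452 gf 0.0 F [ 0.5 -0.5  0.6]
delta [0.0097 0.0028 0.0046] yaw -0.003
```

Emit:
jog_arm:
  deltas:
    - {"delta_pos": [0.008,0.003,0.003],"fingers": 0.5}
    - {"delta_pos": [0.008,0.003,0.003],"fingers": 0.4}
    - {"delta_pos": [0.008,0.003,0.003],"fingers": 0.3}
    - {"delta_pos": [0.008,0.003,0.003],"fingers": 0.2}
    - {"delta_pos": [0.008,0.003,0.003],"fingers": 0.1}
    - {"delta_pos": [0.008,0.003,0.003],"fingers": 0}
    - {"delta_pos": [0.008,0.003,0.003],"fingers": 0}
    - {"delta_pos": [0.008,0.003,0.003],"fingers": 0}
    - {"delta_pos": [0.008,0.003,0.003],"fingers": 0}

```text
invalid input at $.deltas[0]: expected keys fingers, delta_pos, yaw
```

```bash
python3 -c "
from h import *
goto(24,126.3,.2)"
```

```text
t 2.95 rack 26.9 125.5 z 0.0634 hd-H deg -0.14 tilt [ 0.003  0.001 -1.   ] q6 0.489 q1 0.192 w 0.0452 gf 0.0 F [ 0.5 -0.5  0.6]
delta [ 0.0084  0.0034 -0.4554] yaw -0.003
```

Emit:
jog_arm:
  deltas:
    - {"delta_pos": [0.008,0.003,0.003],"yaw": 0,"fingers": 0.5}
    - {"delta_pos": [0.008,0.003,0.003],"yaw": 0,"fingers": 0.4}
    - {"delta_pos": [0.008,0.003,0.003],"yaw": 0,"fingers": 0.3}
    - {"delta_pos": [0.008,0.003,0.003],"yaw": 0,"fingers": 0.2}
    - {"delta_pos": [0.008,0.003,0.003],"yaw": 0,"fingers": 0.1}
    - {"delta_pos": [0.008,0.003,0.003],"yaw": 0,"fingers": 0}
    - {"delta_pos": [0.008,0.003,0.003],"yaw": 0,"fingers": 0}
    - {"delta_pos": [0.008,0.003,0.003],"yaw": 0,"fingers": 0}
    - {"delta_pos": [0.008,0.003,0.003],"yaw": 0,"fingers": 0}

```text
clock: 3.85
eef_pos: [0.6443, 0.1269, 0.0609]
tool_rot: [0.148, 0.989, 0.0, 0.0]
ft_force: [-0.2, -0.3, 1.4]
grip_width: 0.0161
grasp_force: 58.7
```

```bash
python3 -c "
from h import *
goto(24,126.3,.2)"
```

```text
t 3.85 rack 23.9 125.8 z 0.0609 hd-H deg -0.16 tilt [ 0.001  0.    -1.   ] q6 0.492 q1 0.194 w 0.0161 gf 58.72244596481323 F [-0.2 -0.3  1.4]
delta [-0.0006  0.0019 -0.4637] yaw -0.0035
```

Emit:
jog_arm:
  deltas:
    - {"delta_pos": [0,0,-0.04],"yaw": 0,"fingers": 0}
    - {"delta_pos": [0,0,-0.08],"yaw": 0,"fingers": 0}
    - {"delta_pos": [0,0,-0.13],"yaw": 0,"fingers": 0}
    - {"delta_pos": [0,0,-0.18],"yaw": 0,"fingers": 0}
    - {"delta_pos": [0,0,-0.24],"yaw": 0,"fingers": 0}
    - {"delta_pos": [0,0,-0.3],"yaw": 0,"fingers": 0}
    - {"delta_pos": [0,0,-0.36],"yaw": 0,"fingers": 0}
    - {"delta_pos": [0,0,-0.42],"yaw": 0,"fingers": 0}
    - {"delta_pos": [0,0,-0.46],"yaw": 0,"fingers": 0}
    - {"delta_pos": [0,0,-0.48],"yaw": 0,"fingers": 0}
    - {"delta_pos": [0,0,-0.48],"yaw": 0,"fingers": 0}
    - {"delta_pos": [0,0,-0.48],"yaw": 0,"fingers": 0}

```text
clock: 5.05
eef_pos: [0.6436, 0.1267, 0.2039]
tool_rot: [0.148, 0.989, -0.0, -0.001]
ft_force: [1.0, 0.3, -1.0]
grip_width: 0.0164
grasp_force: 58.4
```

```bash
python3 -c "
from h import *
goto(-32,112,.205,True)
shot('side','s1')"
```

```text
t 5.05 rack 23.3 125.4 z 0.2039 hd-H deg -0.16 tilt [-0.001 -0.    -1.   ] q6 0.492 q1 0.194 w 0.0164 gf 58.415488600730896 F [ 1.   0.3 -1. ]
delta [ 0.1843 -0.0451 -0.0035] yaw 3.9964
```

View pics/s1.png

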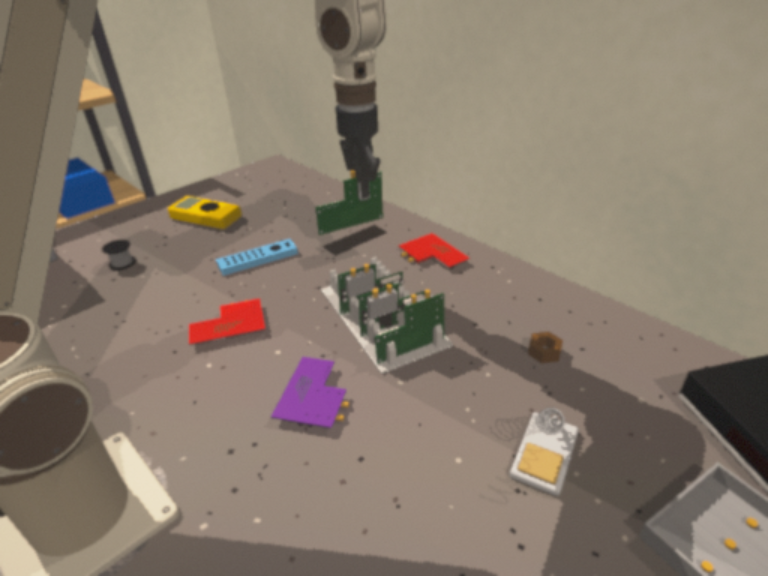

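Board A is held at about (350,205) and is clear of the rack. Yaw has to go negative to stay inside joint 6's range.

Emit:
jog_arm:
  deltas:
    - {"delta_pos": [0,0,0],"yaw": -0.1,"fingers": 0}
    - {"delta_pos": [0,0,0],"yaw": -0.25,"fingers": 0}
    - {"delta_pos": [0,0,0],"yaw": -0.43,"fingers": 0}
    - {"delta_pos": [0,0,0],"yaw": -0.61,"fingers": 0}
    - {"delta_pos": [0,0,0],"yaw": -0.79,"fingers": 0}
    - {"delta_pos": [0,0,0],"yaw": -0.97,"fingers": 0}
    - {"delta_pos": [0,0,0],"yaw": -1,"fingers": 0}

```text
clock: 5.8
eef_pos: [0.6434, 0.1267, 0.2033]
tool_rot: [-0.242, 0.97, 0.0, -0.001]
ft_force: [0.2, -0.1, -1.1]
grip_width: 0.0163
grasp_force: 58.4
```

Emit:
jog_arm:
  deltas:
    - {"delta_pos": [0,0,0],"yaw": -0.1,"fingers": 0}
    - {"delta_pos": [0,0,0],"yaw": -0.25,"fingers": 0}
    - {"delta_pos": [0,0,0],"yaw": -0.43,"fingers": 0}
    - {"delta_pos": [0,0,0],"yaw": -0.61,"fingers": 0}
    - {"delta_pos": [0,0,0],"yaw": -0.79,"fingers": 0}
    - {"delta_pos": [0,0,0],"yaw": -0.97,"fingers": 0}
    - {"delta_pos": [0,0,0],"yaw": -1,"fingers": 0}

```text
clock: 6.5
eef_pos: [0.6436, 0.1267, 0.2038]
tool_rot: [-0.594, 0.804, 0.0, -0.001]
ft_force: [-0.3, -1.4, -1.1]
grip_width: 0.0164
grasp_force: 58.4
```

Emit:
jog_arm:
  deltas:
    - {"delta_pos": [0,0,0],"yaw": -0.1,"fingers": 0}
    - {"delta_pos": [0,0,0],"yaw": -0.25,"fingers": 0}
    - {"delta_pos": [0,0,0],"yaw": -0.43,"fingers": 0}
    - {"delta_pos": [0,0,0],"yaw": -0.61,"fingers": 0}
    - {"delta_pos": [0,0,0],"yaw": -0.79,"fingers": 0}
    - {"delta_pos": [0,0,0],"yaw": -0.97,"fingers": 0}
    - {"delta_pos": [0,0,0],"yaw": -1,"fingers": 0}

```text
clock: 7.2
eef_pos: [0.6437, 0.1267, 0.2041]
tool_rot: [0.856, -0.516, -0.0, 0.0]
ft_force: [0.3, -0.6, -1.0]
grip_width: 0.0165
grasp_force: 58.4
```

Emit:
jog_arm:
  deltas:
    - {"delta_pos": [0,0,0],"yaw": -0.1,"fingers": 0}
    - {"delta_pos": [0,0,0],"yaw": -0.25,"fingers": 0}
    - {"delta_pos": [0,0,0],"yaw": -0.43,"fingers": 0}
    - {"delta_pos": [0,0,0],"yaw": -0.61,"fingers": 0}
    - {"delta_pos": [0,0,0],"yaw": -0.79,"fingers": 0}
    - {"delta_pos": [0,0,0],"yaw": -0.95,"fingers": 0}
    - {"delta_pos": [0,0,0],"yaw": -1,"fingers": 0}
    - {"delta_pos": [0,0,0],"yaw": -1,"fingers": 0}

```text
clock: 8.0
eef_pos: [0.6438, 0.1267, 0.2043]
tool_rot: [0.989, -0.15, -0.0, 0.0]
ft_force: [-0.0, -0.1, 0.2]
grip_width: 0.0167
grasp_force: 58.4
```

```bash
python3 -c "
from h import *
goto(-32,112,.205,True)"
```

```text
t 8.0 rack 23.5 125.5 z 0.2043 hd-H deg -180.4 tilt [-0.001 -0.    -1.   ] q6 -2.646 q1 0.194 w 0.0167 gf 58.406217098236084 F [-0.  -0.1  0.2]
delta [-0.1848  0.0463 -0.0022] yaw -0.0088
```

Emit:
jog_arm:
  deltas:
    - {"delta_pos": [-0.08,0.02,0],"yaw": -0.009,"fingers": 0}
    - {"delta_pos": [-0.16,0.04,0],"yaw": -0.009,"fingers": 0}
    - {"delta_pos": [-0.182,0.046,0],"yaw": -0.009,"fingers": 0}
    - {"delta_pos": [-0.182,0.046,0],"yaw": -0.009,"fingers": 0}
    - {"delta_pos": [-0.182,0.046,0],"yaw": -0.009,"fingers": 0}
    - {"delta_pos": [-0.182,0.046,0],"yaw": -0.009,"fingers": 0}

```text
clock: 8.6
eef_pos: [0.5888, 0.1295, 0.2046]
tool_rot: [0.989, -0.145, 0.0, -0.0]
ft_force: [-0.7, 0.2, 0.1]
grip_width: 0.0164
grasp_force: 58.6
```

```bash
cat > chk.py <<'E'
from h import *
import sys
y0=float(sys.argv[1]);tag=sys.argv[2]
c=shot('top',tag+'t');s=shot('side',tag+'s');w=shot('wrist',tag+'w')
for n,cc in(('top',c),('side',s),('wrist',w)):
    X=cloud(cc);im=cc['image'].astype(int);g=(im[...,1]>im[...,0]*1.25)&(im[...,1]>im[...,2]*1.15)
    q=np.c_[(X[g][:,:2]-C)@ex*1e3,(X[g][:,:2]-C)@ey*1e3,X[g][:,2]*1e3]
    q=q[(abs(q[:,1]-y0)<25)&(q[:,2]>130)&(abs(q[:,0])<100)]
    if len(q)<20: print(n,len(q));continue
    A=np.c_[np.ones(len(q)),q[:,0],q[:,2]-190];f=np.linalg.lstsq(A,q[:,1],rcond=None)[0]
    r=q[:,1]-A@f;k=abs(r)<3;f=np.linalg.lstsq(A[k],q[k,1],rcond=None)[0]
    print(n,len(q),k.sum(),'y0,dy/dx,dy/dz',f.round(3),'x',np.percentile(q[:,0],[1,99]).round(1),'z',np.percentile(q[:,2],[1,99]).round(1))
    e=[]
    for a in range(-80,80,8):
        t=q[(q[:,0]>=a)&(q[:,0]<a+8)]
        if len(t)>4:e.append((a+4,np.percentile(t[:,2],3).round(1)))
    print('   low edge',e)
E
python3 chk.py 119 A; python3 -c "
from h import *
goto(-31,112,.205,True)"
```

```text
top 31 31 y0,dy/dx,dy/dz [ 1.19524e+02 -8.00000e-03  2.30000e-02] x [25.2 68.5] z [199.4 213.2]
   low edge [(28, np.float64(207.9)), (44, np.float64(207.8)), (52, np.float64(208.6)), (60, np.float64(206.9)), (68, np.float64(198.1))]
side 276 259 y0,dy/dx,dy/dz [1.16776e+02 8.00000e-03 2.00000e-03] x [-66.9  63.9] z [153.1 246.2]
   low edge [(-68, np.float64(160.9)), (-60, np.float64(156.5)), (-52, np.float64(154.0)), (-44, np.float64(154.8)), (-36, np.float64(154.7)), (-28, np.float64(153.4)), (-4, np.float64(156.4)), (4, np.float64(154.4)), (12, np.float64(182.6)), (36, np.float64(170.8)), (44, np.float64(157.9)), (52, np.float64(157.1)), (60, np.float64(155.0))]
wrist 2947 2945 y0,dy/dx,dy/dz [1.18696e+02 1.00000e-02 1.00000e-02] x [-43.2  67.2] z [201.1 250.7]
   low edge [(-44, np.float64(245.5)), (-36, np.float64(241.6)), (-28, np.float64(248.2)), (-20, np.float64(246.2)), (-12, np.float64(244.3)), (-4, np.float64(193.8)), (4, np.float64(204.5)), (12, np.float64(202.4)), (20, np.float64(208.2)), (28, np.float64(208.3)), (36, np.float64(208.2)), (44, np.float64(208.4)), (52, np.float64(208.2)), (60, np.float64(200.9)), (68, np.float64(200.7))]
t 8.75 rack -30.4 112.0 z 0.2043 hd-H deg -179.79 tilt [ 0. -0. -1.] q6 -2.634 q1 0.217 w 0.0165 gf 58.61393630504608 F [ 0.1  0.4 -2.1]
delta [-0.0021  0.0001 -0.0022] yaw 0.0046
```

View pics/Aw.png

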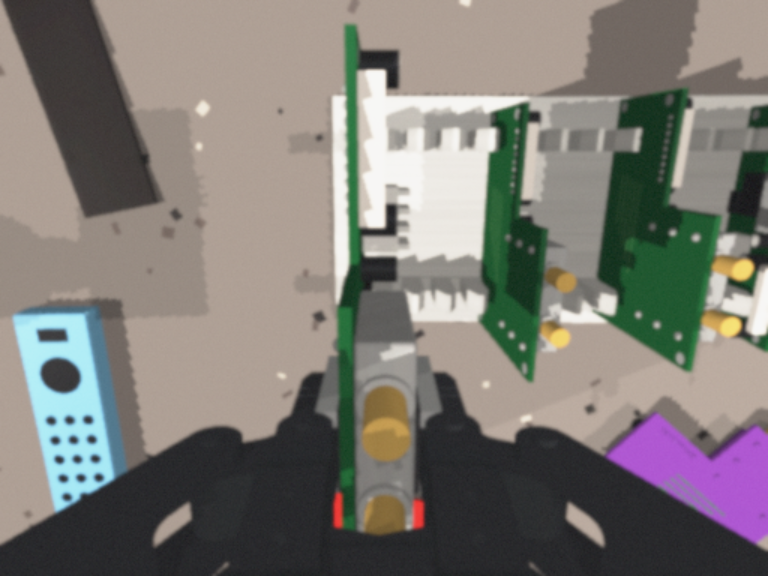

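The board hangs vertical in the grip, sheet at y ≈ 119 mm and parts towards the holder. I'll check the slot phase from the rail teeth before lowering.

```bash
python3 -c "
from h import *
for n in('Aw','At','w1','top0','As'):
  X=cloud(pickle.load(open(n+'.pkl','rb')));q=np.c_[(X.reshape(-1,3)[:,:2]-C)@ex*1e3,(X.reshape(-1,3)[:,:2]-C)@ey*1e3,X.reshape(-1,3)[:,2]*1e3]
  for s in(-1,1):
    t=q[(abs(q[:,0]-s*48+2)<9)&(q[:,2]>48)&(q[:,2]<56)&(abs(q[:,1])<140)]
    if len(t)<15: continue
    a=np.exp(2j*np.pi*t[:,1]/20).mean();print(n,s,len(t),'tooth phase (ideal 10)',(np.angle(a)*20/2/np.pi%20).round(2),abs(a).round(2),'x',np.percentile(t[:,0],[5,95]).round(1))
"

```

```text
Aw -1 687 tooth phase (ideal 10) 11.49 0.54 x [-56.6 -44.8]
Aw 1 1242 tooth phase (ideal 10) 11.11 0.59 x [39.2 51.1]
At -1 142 tooth phase (ideal 10) 10.43 0.74 x [-56.5 -45.8]
At 1 134 tooth phase (ideal 10) 9.46 0.78 x [38.9 50.4]
w1 -1 712 tooth phase (ideal 10) 11.64 0.48 x [-56.7 -44.8]
w1 1 872 tooth phase (ideal 10) 11.34 0.59 x [38.7 52.5]
top0 -1 141 tooth phase (ideal 10) 10.17 0.7 x [-56.5 -45.4]
top0 1 147 tooth phase (ideal 10) 9.3 0.7 x [38.8 50.1]
As -1 72 tooth phase (ideal 10) 5.7 0.46 x [-57.7 -44.1]
As 1 71 tooth phase (ideal 10) 5.73 0.55 x [39.5 53.1]
```

Emit:
jog_arm:
  deltas:
    - {"delta_pos": [-0.001,-0.002,0.04],"yaw": 0.009,"fingers": 0}
    - {"delta_pos": [-0.001,-0.002,0.1],"yaw": 0.009,"fingers": 0}
    - {"delta_pos": [-0.001,-0.002,0.16],"yaw": 0.009,"fingers": 0}
    - {"delta_pos": [-0.001,-0.002,0.21],"yaw": 0.009,"fingers": 0}
    - {"delta_pos": [-0.001,-0.002,0.25],"yaw": 0.009,"fingers": 0}
    - {"delta_pos": [-0.001,-0.002,0.28],"yaw": 0.009,"fingers": 0}
    - {"delta_pos": [-0.001,-0.002,0.3],"yaw": 0.009,"fingers": 0}
    - {"delta_pos": [-0.001,-0.002,0.3],"yaw": 0.009,"fingers": 0}
    - {"delta_pos": [-0.001,-0.002,0.3],"yaw": 0.009,"fingers": 0}

```text
clock: 9.65
eef_pos: [0.588, 0.1303, 0.1151]
tool_rot: [0.989, -0.148, 0.0, -0.0]
ft_force: [-0.1, 0.2, -1.0]
grip_width: 0.0165
grasp_force: 58.6
```

```bash
python3 -c "
from h import *
goto(-31,112.7,.0615,True)"
```

```text
t 9.65 rack -31.0 112.7 z 0.1151 hd-H deg -180.16 tilt [ 0.001  0.    -1.   ] q6 -2.626 q1 0.218 w 0.0165 gf 58.61310303211212 F [-0.1  0.2 -1. ]
delta [-0.0003  0.0002  0.1785] yaw -0.0036
```

Emit:
jog_arm:
  deltas:
    - {"delta_pos": [0,0,0.02],"yaw": 0,"fingers": 0}
    - {"delta_pos": [0,0,0.04],"yaw": 0,"fingers": 0}
    - {"delta_pos": [0,0,0.055],"yaw": 0,"fingers": 0}
    - {"delta_pos": [0,0,0.07],"yaw": 0,"fingers": 0}
    - {"delta_pos": [0,0,0.085],"yaw": 0,"fingers": 0}
    - {"delta_pos": [0,0,0.1],"yaw": 0,"fingers": 0}
    - {"delta_pos": [0,0,0.1],"yaw": 0,"fingers": 0}

```text
clock: 10.35
eef_pos: [0.587, 0.1301, 0.0837]
tool_rot: [0.989, -0.148, -0.001, 0.0]
ft_force: [0.3, -0.4, -0.6]
grip_width: 0.0162
grasp_force: 58.6
```

Emit:
jog_arm:
  deltas:
    - {"delta_pos": [0,0,0.015],"yaw": 0,"fingers": 0}
    - {"delta_pos": [0,0,0.03],"yaw": 0,"fingers": 0}
    - {"delta_pos": [0,0,0.043],"yaw": 0,"fingers": 0}
    - {"delta_pos": [0,0,0.054],"yaw": 0,"fingers": 0}
    - {"delta_pos": [0,0,0.062],"yaw": 0,"fingers": 0}
    - {"delta_pos": [0,0,0.062],"yaw": 0,"fingers": 0}

```text
clock: 10.95
eef_pos: [0.5873, 0.1302, 0.0655]
tool_rot: [0.989, -0.148, -0.0, 0.0]
ft_force: [-0.1, -0.3, -2.0]
grip_width: 0.0164
grasp_force: 58.6
```

```bash
python3 -c "
from h import *
goto(-31,112.7,.0609,True)"
```

```text
t 10.95 rack -31.6 112.4 z 0.0655 hd-H deg -180.16 tilt [-0.001 -0.    -1.   ] q6 -2.626 q1 0.218 w 0.0164 gf 58.61310303211212 F [-0.1 -0.3 -2. ]
delta [ 0.002  -0.001   0.0153] yaw -0.0035
```

Emit:
jog_arm:
  deltas:
    - {"delta_pos": [0,0,0.004],"yaw": 0,"fingers": 0}
    - {"delta_pos": [0,0,0.008],"yaw": 0,"fingers": 0}
    - {"delta_pos": [0,0,0.012],"yaw": 0,"fingers": 0}
    - {"delta_pos": [0,0,0.012],"yaw": 0,"fingers": 0}
    - {"delta_pos": [0,0,0.012],"yaw": 0,"fingers": 0}

```text
clock: 11.45
eef_pos: [0.5876, 0.1302, 0.0624]
tool_rot: [0.989, -0.148, 0.0, 0.0]
ft_force: [-0.6, 0.2, -1.0]
grip_width: 0.0162
grasp_force: 58.6
```

```bash
python3 -c "
from h import *
goto(-31,112.7,.0609,True)"
```

```text
t 11.45 rack -31.3 112.5 z 0.0624 hd-H deg -180.16 tilt [ 0. -0. -1.] q6 -2.626 q1 0.218 w 0.0162 gf 58.612781167030334 F [-0.6  0.2 -1. ]
delta [ 0.001  -0.0005  0.0051] yaw -0.0035
```

Emit:
jog_arm:
  deltas:
    - {"delta_pos": [0,0,0.002],"yaw": 0,"fingers": 0}
    - {"delta_pos": [0,0,0.004],"yaw": 0,"fingers": 0}
    - {"delta_pos": [0,0,0.004],"yaw": 0,"fingers": 0}
    - {"delta_pos": [0,0,0.004],"yaw": 0,"fingers": 0}

```text
clock: 11.85
eef_pos: [0.5876, 0.1302, 0.0612]
tool_rot: [0.989, -0.148, -0.0, 0.0]
ft_force: [-0.5, 0.7, -0.4]
grip_width: 0.0167
grasp_force: 58.6
```

Emit:
jog_arm:
  deltas:
    - {"delta_pos": [0,0,0.002],"yaw": 0,"fingers": 0}
    - {"delta_pos": [0,0,0.002],"yaw": 0,"fingers": 0}
    - {"delta_pos": [0,0,0.002],"yaw": 0,"fingers": 0}

```text
clock: 12.15
eef_pos: [0.5877, 0.1302, 0.0608]
tool_rot: [0.989, -0.148, 0.0, -0.0]
ft_force: [-0.8, -1.1, 1.3]
grip_width: 0.0162
grasp_force: 58.8
```

Emit:
jog_arm:
  deltas:
    - {"delta_pos": [0,0,0.002],"yaw": 0,"fingers": 0}
    - {"delta_pos": [0,0,0.002],"yaw": 0,"fingers": 0}
    - {"delta_pos": [0,0,0.002],"yaw": 0,"fingers": 0}

```text
clock: 12.45
eef_pos: [0.5877, 0.1303, 0.0608]
tool_rot: [0.989, -0.148, 0.0, -0.0]
ft_force: [-2.7, -0.5, 5.6]
grip_width: 0.016
grasp_force: 59.5
```

It's seated: 5.6 N at the home height. Releasing and lifting off.

Emit:
jog_arm:
  deltas:
    - {"delta_pos": [0,0,0],"yaw": 0,"fingers": 0.22}
    - {"delta_pos": [0,0,0],"yaw": 0,"fingers": 0.26}
    - {"delta_pos": [0,0,0],"yaw": 0,"fingers": 0.32}
    - {"delta_pos": [0,0,0],"yaw": 0,"fingers": 0.4}
    - {"delta_pos": [0,0,0],"yaw": 0,"fingers": 0.5}
    - {"delta_pos": [0,0,0],"yaw": 0,"fingers": 0.5}
    - {"delta_pos": [0,0,0],"yaw": 0,"fingers": 0.5}

```text
clock: 13.15
eef_pos: [0.5876, 0.1302, 0.06]
tool_rot: [0.989, -0.148, 0.0, 0.0]
ft_force: [-0.6, 0.5, 0.1]
grip_width: 0.043
grasp_force: 0.0
```

Emit:
jog_arm:
  deltas:
    - {"delta_pos": [0,0,-0.05],"yaw": 0,"fingers": 0.5}
    - {"delta_pos": [0,0,-0.12],"yaw": 0,"fingers": 0.5}
    - {"delta_pos": [0,0,-0.24],"yaw": 0,"fingers": 0.5}
    - {"delta_pos": [0,0,-0.36],"yaw": 0,"fingers": 0.5}
    - {"delta_pos": [0,0,-0.45],"yaw": 0,"fingers": 0.5}
    - {"delta_pos": [0,0,-0.5],"yaw": 0,"fingers": 0.5}
    - {"delta_pos": [0,0,-0.5],"yaw": 0,"fingers": 0.5}
    - {"delta_pos": [0,0,-0.5],"yaw": 0,"fingers": 0.5}

```text
clock: 13.95
eef_pos: [0.5875, 0.1302, 0.2096]
tool_rot: [0.989, -0.148, -0.0, 0.0]
ft_force: [-1.0, 0.0, -0.4]
grip_width: 0.0427
grasp_force: 0.0
```

```bash
python3 -c "
from h import *
goto(23.4,-113,.21,True)
c=shot('top','t2');W=cloud(c);im=c['image'];cv2.imwrite('pics/crop2.png',cv2.resize(im[150:255,170:320][:,:,::-1],None,fx=5,fy=5,interpolation=cv2.INTER_CUBIC))
"
```

```text
t 13.95 rack -31.4 112.5 z 0.2096 hd-H deg -180.16 tilt [-0. -0. -1.] q6 -2.626 q1 0.218 w 0.0427 gf 0.0 F [-1.   0.  -0.4]
delta [ 0.1848  0.7511 -0.0014] yaw -0.0036
```

View pics/crop2.png

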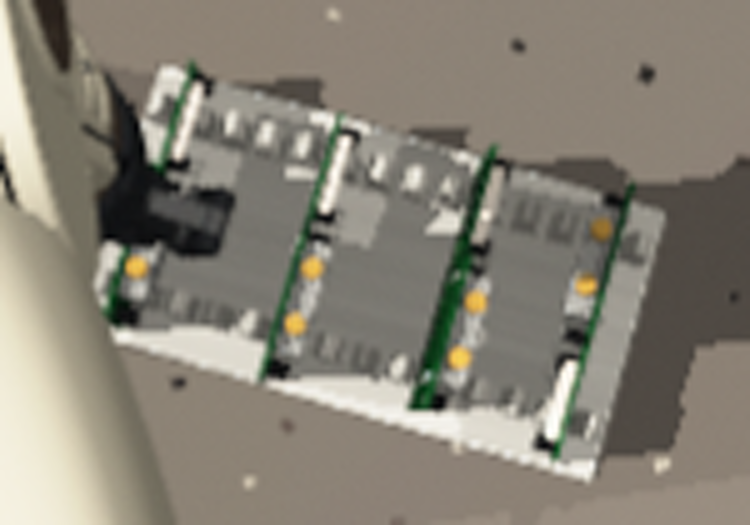

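Board A now stands in its slot parallel to the middle boards, with its sockets towards the holder, at (137,267). Next is board D.

Emit:
jog_arm:
  deltas:
    - {"delta_pos": [0.184,0.752,0],"yaw": 0,"fingers": 0.53}
    - {"delta_pos": [0.184,0.752,0],"yaw": 0,"fingers": 0.53}
    - {"delta_pos": [0.184,0.752,0],"yaw": 0,"fingers": 0.53}
    - {"delta_pos": [0.184,0.752,0],"yaw": 0,"fingers": 0.53}
    - {"delta_pos": [0.184,0.752,0],"yaw": 0,"fingers": 0.53}
    - {"delta_pos": [0.184,0.752,0],"yaw": 0,"fingers": 0.53}
    - {"delta_pos": [0.184,0.752,0],"yaw": 0,"fingers": 0.53}
    - {"delta_pos": [0.184,0.752,0],"yaw": 0,"fingers": 0.53}
    - {"delta_pos": [0.184,0.752,0],"yaw": 0,"fingers": 0.53}

```text
clock: 14.9
eef_pos: [0.5742, -0.1002, 0.2094]
tool_rot: [0.989, -0.147, -0.001, -0.0]
ft_force: [0.5, -0.7, -0.2]
grip_width: 0.0451
grasp_force: 0.0
```

```bash
python3 -c "
from h import *
goto(23.4,-113.3,.061,True)
c=shot('wrist','w3')
X=cloud(c);q=np.c_[(X.reshape(-1,3)[:,:2]-C)@ex*1e3,(X.reshape(-1,3)[:,:2]-C)@ey*1e3,X.reshape(-1,3)[:,2]*1e3]
for z0,z1 in((108,125),(98,108),(56,70)):
  t=q[(q[:,2]>z0)&(q[:,2]<z1)&(abs(q[:,1]+115)<30)]
  if len(t):print(z0,len(t),np.percentile(t[:,0],[2,50,98]).round(1),np.percentile(t[:,1],[2,50,98]).round(1))
"
```

```text
t 14.9 rack 22.8 -111.8 z 0.2094 hd-H deg -180.04 tilt [-0.001  0.    -1.   ] q6 -3.019 q1 -0.173 w 0.0451 gf 0.0 F [ 0.5 -0.7 -0.2]
delta [0.0026 0.0049 0.4948] yaw -0.0009
108 318 [ 4.7 22.7 41.3] [-109.1 -104.8 -100.5]
98 1274 [-11.1  24.9  61.3] [-115.3 -109.8  -99.3]
56 635 [-71.5 -39.7  61.5] [-119.  -114.  -104.6]
```

Emit:
jog_arm:
  deltas:
    - {"delta_pos": [0,0.002,0.1],"yaw": 0,"fingers": 0.53}
    - {"delta_pos": [0,0.002,0.2],"yaw": 0,"fingers": 0.53}
    - {"delta_pos": [0,0.002,0.3],"yaw": 0,"fingers": 0.53}
    - {"delta_pos": [0,0.002,0.39],"yaw": 0,"fingers": 0.53}
    - {"delta_pos": [0,0.002,0.46],"yaw": 0,"fingers": 0.53}
    - {"delta_pos": [0,0.002,0.494],"yaw": 0,"fingers": 0.53}
    - {"delta_pos": [0,0.002,0.494],"yaw": 0,"fingers": 0.53}
    - {"delta_pos": [0,0.002,0.494],"yaw": 0,"fingers": 0.53}
    - {"delta_pos": [0,0.002,0.494],"yaw": 0,"fingers": 0.53}

```text
clock: 15.85
eef_pos: [0.5754, -0.1022, 0.0634]
tool_rot: [0.989, -0.148, 0.002, 0.0]
ft_force: [0.1, 0.1, -0.3]
grip_width: 0.0453
grasp_force: 0.0
```

```bash
python3 -c "
from h import *
goto(23.4,-113.3,.061,True)"
```

```text
t 15.85 rack 24.5 -113.4 z 0.0634 hd-H deg -180.14 tilt [ 0.003 -0.001 -1.   ] q6 -3.02 q1 -0.176 w 0.0453 gf 0.0 F [ 0.1  0.1 -0.3]
delta [-0.0038 -0.0003  0.008 ] yaw -0.003
```

Emit:
jog_arm:
  deltas:
    - {"delta_pos": [0,0,0.002],"yaw": 0,"fingers": 0.5}
    - {"delta_pos": [0,0,0.002],"yaw": 0,"fingers": 0.4}
    - {"delta_pos": [0,0,0.002],"yaw": 0,"fingers": 0.3}
    - {"delta_pos": [0,0,0.002],"yaw": 0,"fingers": 0.2}
    - {"delta_pos": [0,0,0.002],"yaw": 0,"fingers": 0.1}
    - {"delta_pos": [0,0,0.002],"yaw": 0,"fingers": 0}
    - {"delta_pos": [0,0,0.002],"yaw": 0,"fingers": 0}
    - {"delta_pos": [0,0,0.002],"yaw": 0,"fingers": 0}
    - {"delta_pos": [0,0,0.002],"yaw": 0,"fingers": 0}

```text
clock: 16.75
eef_pos: [0.5744, -0.1024, 0.0616]
tool_rot: [0.989, -0.148, 0.0, 0.0]
ft_force: [0.2, -0.9, 4.0]
grip_width: 0.0163
grasp_force: 59.1
```

```bash
python3 -c "
from h import *
goto(23.4,-113.3,.061,True)"
```

```text
t 16.75 rack 23.6 -113.9 z 0.0616 hd-H deg -180.16 tilt [ 0.001 -0.    -1.   ] q6 -3.02 q1 -0.176 w 0.0163 gf 59.08502519130707 F [ 0.2 -0.9  4. ]
delta [-0.0006 -0.0021  0.0019] yaw -0.0037
```

Emit:
jog_arm:
  deltas:
    - {"delta_pos": [0,0,-0.04],"yaw": 0,"fingers": 0}
    - {"delta_pos": [0,0,-0.08],"yaw": 0,"fingers": 0}
    - {"delta_pos": [0,0,-0.13],"yaw": 0,"fingers": 0}
    - {"delta_pos": [0,0,-0.18],"yaw": 0,"fingers": 0}
    - {"delta_pos": [0,0,-0.24],"yaw": 0,"fingers": 0}
    - {"delta_pos": [0,0,-0.3],"yaw": 0,"fingers": 0}
    - {"delta_pos": [0,0,-0.36],"yaw": 0,"fingers": 0}
    - {"delta_pos": [0,0,-0.42],"yaw": 0,"fingers": 0}
    - {"delta_pos": [0,0,-0.46],"yaw": 0,"fingers": 0}
    - {"delta_pos": [0,0,-0.48],"yaw": 0,"fingers": 0}
    - {"delta_pos": [0,0,-0.48],"yaw": 0,"fingers": 0}
    - {"delta_pos": [0,0,-0.48],"yaw": 0,"fingers": 0}

```text
clock: 17.95
eef_pos: [0.5737, -0.1021, 0.2045]
tool_rot: [0.989, -0.148, -0.001, -0.0]
ft_force: [-0.3, -0.6, -1.6]
grip_width: 0.0162
grasp_force: 58.5
```

Emit:
jog_arm:
  deltas:
    - {"delta_pos": [0,0,0],"yaw": 0.1,"fingers": 0}
    - {"delta_pos": [0,0,0],"yaw": 0.25,"fingers": 0}
    - {"delta_pos": [0,0,0],"yaw": 0.43,"fingers": 0}
    - {"delta_pos": [0,0,0],"yaw": 0.61,"fingers": 0}
    - {"delta_pos": [0,0,0],"yaw": 0.79,"fingers": 0}
    - {"delta_pos": [0,0,0],"yaw": 0.97,"fingers": 0}
    - {"delta_pos": [0,0,0],"yaw": 1,"fingers": 0}

```text
clock: 18.65
eef_pos: [0.5734, -0.1021, 0.2039]
tool_rot: [0.857, -0.516, -0.001, 0.0]
ft_force: [0.1, -0.6, -1.4]
grip_width: 0.0164
grasp_force: 58.5
```

Emit:
jog_arm:
  deltas:
    - {"delta_pos": [0,0,0],"yaw": 0.1,"fingers": 0}
    - {"delta_pos": [0,0,0],"yaw": 0.25,"fingers": 0}
    - {"delta_pos": [0,0,0],"yaw": 0.43,"fingers": 0}
    - {"delta_pos": [0,0,0],"yaw": 0.61,"fingers": 0}
    - {"delta_pos": [0,0,0],"yaw": 0.79,"fingers": 0}
    - {"delta_pos": [0,0,0],"yaw": 0.97,"fingers": 0}
    - {"delta_pos": [0,0,0],"yaw": 1,"fingers": 0}

```text
clock: 19.35
eef_pos: [0.5737, -0.1021, 0.2044]
tool_rot: [-0.595, 0.804, 0.001, -0.001]
ft_force: [0.3, -1.0, -1.0]
grip_width: 0.0164
grasp_force: 58.5
```

Emit:
jog_arm:
  deltas:
    - {"delta_pos": [0,0,0],"yaw": 0.1,"fingers": 0}
    - {"delta_pos": [0,0,0],"yaw": 0.25,"fingers": 0}
    - {"delta_pos": [0,0,0],"yaw": 0.43,"fingers": 0}
    - {"delta_pos": [0,0,0],"yaw": 0.61,"fingers": 0}
    - {"delta_pos": [0,0,0],"yaw": 0.79,"fingers": 0}
    - {"delta_pos": [0,0,0],"yaw": 0.97,"fingers": 0}
    - {"delta_pos": [0,0,0],"yaw": 1,"fingers": 0}

```text
clock: 20.05
eef_pos: [0.5739, -0.1022, 0.2047]
tool_rot: [-0.243, 0.97, 0.0, -0.0]
ft_force: [-0.5, 0.1, -2.6]
grip_width: 0.0162
grasp_force: 58.5
```

Emit:
jog_arm:
  deltas:
    - {"delta_pos": [0,0,0],"yaw": 0.1,"fingers": 0}
    - {"delta_pos": [0,0,0],"yaw": 0.25,"fingers": 0}
    - {"delta_pos": [0,0,0],"yaw": 0.43,"fingers": 0}
    - {"delta_pos": [0,0,0],"yaw": 0.61,"fingers": 0}
    - {"delta_pos": [0,0,0],"yaw": 0.79,"fingers": 0}
    - {"delta_pos": [0,0,0],"yaw": 0.95,"fingers": 0}
    - {"delta_pos": [0,0,0],"yaw": 1,"fingers": 0}
    - {"delta_pos": [0,0,0],"yaw": 1,"fingers": 0}

```text
clock: 20.85
eef_pos: [0.574, -0.1022, 0.2049]
tool_rot: [0.146, 0.989, 0.0, -0.0]
ft_force: [-0.5, 0.1, 0.0]
grip_width: 0.0162
grasp_force: 58.5
```

```bash
python3 -c "
from h import *
goto(-31.2,-127.4,.2,False)"
```

```text
t 20.85 rack 23.1 -113.8 z 0.2049 hd-H deg 0.08 tilt [-0.001  0.    -1.   ] q6 0.117 q1 -0.176 w 0.0162 gf 58.520400524139404 F [-0.5  0.1  0. ]
delta [ 0.1811 -0.045   0.0164] yaw 0.0018
```

Emit:
jog_arm:
  deltas:
    - {"delta_pos": [0.08,-0.02,0],"yaw": 0.004,"fingers": 0}
    - {"delta_pos": [0.16,-0.04,0],"yaw": 0.004,"fingers": 0}
    - {"delta_pos": [0.181,-0.045,0],"yaw": 0.004,"fingers": 0}
    - {"delta_pos": [0.181,-0.045,0],"yaw": 0.004,"fingers": 0}
    - {"delta_pos": [0.181,-0.045,0],"yaw": 0.004,"fingers": 0}
    - {"delta_pos": [0.181,-0.045,0],"yaw": 0.004,"fingers": 0}

```text
clock: 21.45
eef_pos: [0.5194, -0.0993, 0.2053]
tool_rot: [0.149, 0.989, 0.0, 0.001]
ft_force: [0.5, -0.7, -1.3]
grip_width: 0.0164
grasp_force: 58.6
```

```bash
python3 chk.py -120 D | grep y0; python3 -c "
from h import *
goto(-31.2,-127.4,.11,False)"
```

```text
side 345 344 y0,dy/dx,dy/dz [-1.22312e+02 -6.00000e-03 -3.00000e-03] x [-68.7  62.9] z [152.  247.5]
wrist 1988 1987 y0,dy/dx,dy/dz [-1.20331e+02 -2.00000e-03  6.00000e-03] x [-71.5 -16.3] z [171.3 250.9]
t 21.6 rack -30.5 -127.0 z 0.205 hd-H deg -0.31 tilt [ 0.  0. -1.] q6 0.111 q1 -0.189 w 0.0166 gf 58.560174107551575 F [ 0.3 -0.3 -1.9]
delta [ 0.0025 -0.0014  0.3167] yaw -0.0068
```

Emit:
jog_arm:
  deltas:
    - {"delta_pos": [0,0,0.04],"yaw": 0,"fingers": 0}
    - {"delta_pos": [0,0,0.1],"yaw": 0,"fingers": 0}
    - {"delta_pos": [0,0,0.16],"yaw": 0,"fingers": 0}
    - {"delta_pos": [0,0,0.21],"yaw": 0,"fingers": 0}
    - {"delta_pos": [0,0,0.25],"yaw": 0,"fingers": 0}
    - {"delta_pos": [0,0,0.28],"yaw": 0,"fingers": 0}
    - {"delta_pos": [0,0,0.3],"yaw": 0,"fingers": 0}
    - {"delta_pos": [0,0,0.3],"yaw": 0,"fingers": 0}
    - {"delta_pos": [0,0,0.3],"yaw": 0,"fingers": 0}

```text
clock: 22.5
eef_pos: [0.5186, -0.0993, 0.1156]
tool_rot: [0.15, 0.989, -0.0, 0.0]
ft_force: [0.2, 0.0, -1.1]
grip_width: 0.016
grasp_force: 58.6
```

```bash
python3 -c "
from h import *
goto(-31.2,-127.4,.0616,False)"
```

```text
t 22.5 rack -30.7 -127.1 z 0.1156 hd-H deg -0.34 tilt [ 0.001 -0.    -1.   ] q6 0.111 q1 -0.189 w 0.016 gf 58.559483885765076 F [ 0.2  0.  -1.1]
delta [ 0.002 -0.001  0.18 ] yaw -0.0075
```

Emit:
jog_arm:
  deltas:
    - {"delta_pos": [0,0,0.02],"yaw": 0,"fingers": 0}
    - {"delta_pos": [0,0,0.04],"yaw": 0,"fingers": 0}
    - {"delta_pos": [0,0,0.055],"yaw": 0,"fingers": 0}
    - {"delta_pos": [0,0,0.07],"yaw": 0,"fingers": 0}
    - {"delta_pos": [0,0,0.085],"yaw": 0,"fingers": 0}
    - {"delta_pos": [0,0,0.1],"yaw": 0,"fingers": 0}
    - {"delta_pos": [0,0,0.1],"yaw": 0,"fingers": 0}

```text
clock: 23.2
eef_pos: [0.5177, -0.0991, 0.0844]
tool_rot: [0.15, 0.989, 0.0, -0.001]
ft_force: [1.0, 0.2, -0.7]
grip_width: 0.016
grasp_force: 58.6
```

Emit:
jog_arm:
  deltas:
    - {"delta_pos": [0,0,0.015],"yaw": 0,"fingers": 0}
    - {"delta_pos": [0,0,0.03],"yaw": 0,"fingers": 0}
    - {"delta_pos": [0,0,0.043],"yaw": 0,"fingers": 0}
    - {"delta_pos": [0,0,0.054],"yaw": 0,"fingers": 0}
    - {"delta_pos": [0,0,0.062],"yaw": 0,"fingers": 0}
    - {"delta_pos": [0,0,0.062],"yaw": 0,"fingers": 0}

```text
clock: 23.8
eef_pos: [0.5179, -0.0992, 0.0662]
tool_rot: [0.15, 0.989, 0.0, -0.0]
ft_force: [-0.6, 0.4, -2.0]
grip_width: 0.0162
grasp_force: 58.6
```

Emit:
jog_arm:
  deltas:
    - {"delta_pos": [0,0,0.004],"yaw": 0,"fingers": 0}
    - {"delta_pos": [0,0,0.008],"yaw": 0,"fingers": 0}
    - {"delta_pos": [0,0,0.012],"yaw": 0,"fingers": 0}
    - {"delta_pos": [0,0,0.012],"yaw": 0,"fingers": 0}
    - {"delta_pos": [0,0,0.012],"yaw": 0,"fingers": 0}

```text
clock: 24.3
eef_pos: [0.5182, -0.0992, 0.063]
tool_rot: [0.15, 0.989, -0.0, -0.0]
ft_force: [0.1, 0.0, -2.2]
grip_width: 0.0165
grasp_force: 58.6
```

```bash
python3 -c "
from h import *
goto(-31.2,-127.4,.0616,False)"
```

```text
t 24.3 rack -31.1 -127.1 z 0.063 hd-H deg -0.34 tilt [-0.  0. -1.] q6 0.111 q1 -0.189 w 0.0165 gf 58.559473156929016 F [ 0.1  0.  -2.2]
delta [ 0.0004 -0.0008  0.0047] yaw -0.0075
```

Emit:
jog_arm:
  deltas:
    - {"delta_pos": [0,0,0.002],"yaw": 0,"fingers": 0}
    - {"delta_pos": [0,0,0.003],"yaw": 0,"fingers": 0}
    - {"delta_pos": [0,0,0.003],"yaw": 0,"fingers": 0}
    - {"delta_pos": [0,0,0.003],"yaw": 0,"fingers": 0}

```text
clock: 24.7
eef_pos: [0.5183, -0.0992, 0.0621]
tool_rot: [0.15, 0.989, -0.0, 0.0]
ft_force: [0.3, 0.3, -0.9]
grip_width: 0.0166
grasp_force: 58.6
```

Emit:
jog_arm:
  deltas:
    - {"delta_pos": [0,0,0.002],"yaw": 0,"fingers": 0}
    - {"delta_pos": [0,0,0.002],"yaw": 0,"fingers": 0}
    - {"delta_pos": [0,0,0.002],"yaw": 0,"fingers": 0}

```text
clock: 25.0
eef_pos: [0.5184, -0.0993, 0.0616]
tool_rot: [0.15, 0.989, -0.0, 0.0]
ft_force: [-0.1, 0.7, -0.9]
grip_width: 0.0163
grasp_force: 58.8
```

Emit:
jog_arm:
  deltas:
    - {"delta_pos": [0,0,0.002],"yaw": 0,"fingers": 0}
    - {"delta_pos": [0,0,0.002],"yaw": 0,"fingers": 0}
    - {"delta_pos": [0,0,0.002],"yaw": 0,"fingers": 0}

```text
clock: 25.3
eef_pos: [0.5184, -0.0992, 0.0616]
tool_rot: [0.15, 0.989, -0.0, 0.0]
ft_force: [-2.6, 0.6, 5.8]
grip_width: 0.0162
grasp_force: 59.4
```

Seated at the home height with 5.8 N. Releasing and backing away.

Emit:
jog_arm:
  deltas:
    - {"delta_pos": [0,0,0],"yaw": 0,"fingers": 0.22}
    - {"delta_pos": [0,0,0],"yaw": 0,"fingers": 0.26}
    - {"delta_pos": [0,0,0],"yaw": 0,"fingers": 0.32}
    - {"delta_pos": [0,0,0],"yaw": 0,"fingers": 0.4}
    - {"delta_pos": [0,0,0],"yaw": 0,"fingers": 0.5}
    - {"delta_pos": [0,0,0],"yaw": 0,"fingers": 0.5}
    - {"delta_pos": [0,0,0],"yaw": 0,"fingers": 0.5}

```text
clock: 26.0
eef_pos: [0.5183, -0.0992, 0.0609]
tool_rot: [0.15, 0.989, 0.0, -0.0]
ft_force: [0.1, 0.2, -0.3]
grip_width: 0.0429
grasp_force: 0.0
```

Emit:
jog_arm:
  deltas:
    - {"delta_pos": [0,0,-0.05],"yaw": 0,"fingers": 0.5}
    - {"delta_pos": [0,0,-0.12],"yaw": 0,"fingers": 0.5}
    - {"delta_pos": [0,0,-0.24],"yaw": 0,"fingers": 0.5}
    - {"delta_pos": [0,0,-0.36],"yaw": 0,"fingers": 0.5}
    - {"delta_pos": [0,0,-0.48],"yaw": 0,"fingers": 0.5}
    - {"delta_pos": [0,0,-0.6],"yaw": 0,"fingers": 0.5}
    - {"delta_pos": [0.4,0,-0.6],"yaw": 0,"fingers": 0.5}
    - {"delta_pos": [0.7,0,-0.6],"yaw": 0,"fingers": 0.5}
    - {"delta_pos": [0.7,0,-0.6],"yaw": 0,"fingers": 0.5}
    - {"delta_pos": [0.7,0,-0.6],"yaw": 0,"fingers": 0.5}
    - {"delta_pos": [0.7,0,-0.6],"yaw": 0,"fingers": 0.5}
    - {"delta_pos": [0.7,0,-0.6],"yaw": 0,"fingers": 0.5}

```text
clock: 27.2
eef_pos: [0.3167, -0.0368, 0.2414]
tool_rot: [0.149, 0.989, 0.0, 0.001]
ft_force: [0.2, -1.0, -0.1]
grip_width: 0.0425
grasp_force: 0.0
```

```bash
python3 -c "
from h import *
c=shot('top','t4');s=shot('side','s4')
a=c['image'][120:265,150:330][:,:,::-1];b=s['image'][140:260,190:330][:,:,::-1]
cv2.imwrite('pics/fin.png',np.hstack([cv2.resize(a,(440,354)),cv2.resize(b,(354,354))]) [:, :794])
for n,cc in(('top',c),('side',s)):
  X=cloud(cc).reshape(-1,3);q=np.c_[(X[:,:2]-C)@ex*1e3,(X[:,:2]-C)@ey*1e3,X[:,2]*1e3]
  for y in(-120,-40,40,120):
    t=q[(abs(q[:,1]-y)<28)&(abs(q[:,0])<90)&(q[:,2]>95)&(q[:,2]<130)]
    print(n,y,len(t),np.percentile(t[:,0],[2,98]).round(1),np.percentile(t[:,1],[2,50,98]).round(1),'z',np.percentile(t[:,2],[50,99]).round(1)) if len(t)>5 else 0
print(bot.get_obs()['eef_pos'])
"
```

```text
top -120 180 [-65.2   2.5] [-141.  -131.4 -124.3] z [103.4 119.4]
top -40 182 [-65.8   2.1] [-61.4 -52.  -44.7] z [102.6 118.6]
top 40 176 [-69.1  -4.9] [18.5 27.  34.7] z [102.4 118.5]
top 120 189 [-66.    2.8] [ 99.3 107.5 115.9] z [102.7 118.8]
side -120 192 [-68.8   4.7] [-144.4 -137.5 -126.9] z [101. 115.]
side -40 171 [-67.6   8.1] [-64.2 -56.6 -47.1] z [100.8 115.6]
side 40 151 [-74.1   0.8] [15.7 24.6 32.1] z [100.4 115.5]
side 120 139 [-67.6   4.8] [ 95.8 105.3 115.6] z [100.  115.7]
[ 0.31911988 -0.0372983   0.24151657]
```

View pics/fin.png

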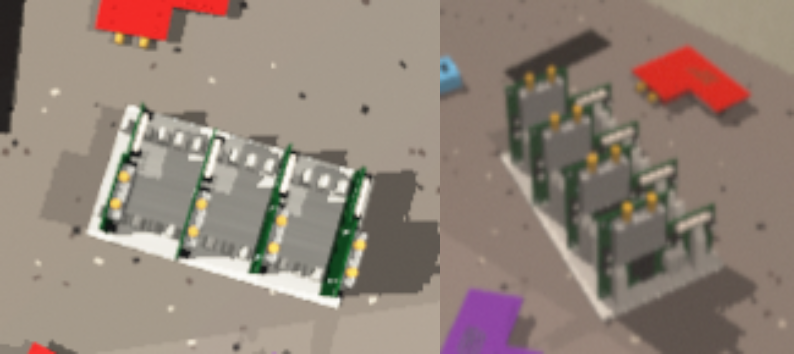

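All four boards now face the holder, at matching heights and leans, in slots near −120, −40, +40 and +120 mm (sockets at (123,177), (200,205), (280,220) and (360,245)). Handing in.

```bash
python3 -c "
from workcell import bot
print(bot.job_done())"
```

```text
the job is handed in; nothing more can be done
None
```

I turned the two mirrored boards (the end slots) round and seated them fully home in their own slots; all four now face the iron holder, and the job was handed in at about 27 s of the 72 s allowed, though it returned no verdict.

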